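# Assemble two battery modules in their nests

### The job

Build the square battery module first: stand the square cell block in the square nest, lay the busbar carrier on it and then the square cover on top, rib up. Only then build the long module: the long cell block into the long nest and the long cover on it, rib up. Stack everything squarely, centred and edges in line, set the cell blocks down without dropping them, and leave the tape roll, the screwdriver and the jar where they are.

Things in the scene. Friction and masses are not known exactly. Their poses are not given: they have to be found in the camera images.
- square_nest: Square aluminium build nest, a shallow open tray fixed to the bench: 80 x 80 mm outside, 68 x 68 mm inside, rim 18 mm above the bench, inner floor 6 mm above the bench, walls 6 mm. Origin: centre of the underside; z up. x and y run along its sides.
- long_nest: Oblong aluminium build nest, a shallow open tray fixed to the bench: 110 x 56 mm outside, 98 mm (x) by 44 mm (y) inside, rim 18 mm above the bench, inner floor 6 mm above the bench, walls 6 mm. Origin: centre of the underside; z up. x runs along its long sides.
- square_cells: Square block of four blue battery cells (two by two) standing upright between black holders, one rigid piece with flat sides and top: 54 x 54 mm, 66 mm high, about 0.4 kg. It stands upright on the bench. Origin: centre of the underside; z up. x and y run along its sides.
- long_cells: Oblong block of three blue battery cells in one row standing upright between black holders, one rigid piece with flat sides and top: 82 mm (x) by 30 mm (y), 66 mm high, about 0.3 kg. It stands upright on the bench. Origin: centre of the underside; z up. x runs along the row.
- busbar_carrier: Busbar carrier: flat square black plate with copper strips inlaid in its top, 56 x 56 mm, 16 mm thick, about 60 g, lying copper side up; both faces flat. Origin: centre of the underside; z up. x and y run along its sides; the two long copper strips run along x.
- square_cover: Square grey plastic cover: a flat plate 58 x 58 mm, 14 mm thick, with an upright grip rib on the middle of its top, 36 mm long (along x), 14 mm wide (along y) and 22 mm high, so 36 mm high in all; two small brass studs 4 mm high beside the rib, near the -y edge; about 60 g, lying rib up. Origin: centre of the underside; z up. 
- long_cover: Oblong grey plastic cover: a flat plate 86 mm (x) by 34 mm (y), 14 mm thick, with an upright grip rib on the middle of its top, 44 mm long (along x), 14 mm wide (along y) and 22 mm high, so 36 mm high in all; a small brass stud 4 mm high at each end; about 50 g, lying rib up. Origin: centre of the underside; z up. 
- tape_roll: Bystander: roll of amber tape lying flat, 68 mm across, 19 mm high. Origin: centre of the underside; z up. 
- screwdriver: Bystander: screwdriver about 150 mm long lying on the bench. Origin: under its middle part; x along the tool, handle towards -x.
- jar: Bystander: closed jar, 54 mm across, 70 mm high. Origin: centre of the underside; z up. 
Not all that is in view belongs to the job. What is shaped like the square_cover but green or red is not meant.

How it is judged:
On the way, in this order (a step that is already met when the one before it is completed fails the run):
1. The square cell block stands in the square nest, released (horizontal distance between square_cells and square_nest below 0.01 m and z of square_cells in the frame of square_nest between 0.002 and 0.009 m and angle between square_cells's own z axis and vertical below 0.06 rad and (angle between the x axis of square_cells and the x axis of square_nest, either way round below 0.17 rad or angle between the x axis of square_cells and the y axis of square_nest, either way round below 0.17 rad) and contact force between square_cells and the fingers below 0.3 N), for 0.2 s.
2. The busbar carrier lies squarely on the square cell block, released (horizontal distance between busbar_carrier and square_cells below 0.009 m and z of busbar_carrier in the frame of square_cells between 0.062 and 0.069 m and angle between busbar_carrier's own z axis and vertical below 0.06 rad and (angle between the x axis of busbar_carrier and the x axis of square_cells, either way round below 0.17 rad or angle between the x axis of busbar_carrier and the y axis of square_cells, either way round below 0.17 rad) and contact force between busbar_carrier and the fingers below 0.3 N), for 0.2 s.
3. The square cover lies squarely on the busbar carrier, released (horizontal distance between square_cover and busbar_carrier below 0.009 m and z of square_cover in the frame of busbar_carrier between 0.012 and 0.019 m and angle between square_cover's own z axis and vertical below 0.06 rad and (angle between the x axis of square_cover and the x axis of busbar_carrier, either way round below 0.17 rad or angle between the x axis of square_cover and the y axis of busbar_carrier, either way round below 0.17 rad) and contact force between square_cover and the fingers below 0.3 N), for 0.2 s.
4. The long cell block stands in the long nest, released (horizontal distance between long_cells and long_nest below 0.01 m and z of long_cells in the frame of long_nest between 0.002 and 0.009 m and angle between long_cells's own z axis and vertical below 0.06 rad and angle between the x axis of long_cells and the x axis of long_nest, either way round below 0.17 rad and contact force between long_cells and the fingers below 0.3 N), for 0.2 s.
5. The long cover lies squarely on the long cell block, released (horizontal distance between long_cover and long_cells below 0.009 m and z of long_cover in the frame of long_cells between 0.062 and 0.069 m and angle between long_cover's own z axis and vertical below 0.06 rad and angle between the x axis of long_cover and the x axis of long_cells, either way round below 0.17 rad and contact force between long_cover and the fingers below 0.3 N), for 0.2 s.
At the end, for the whole second after the job is handed in: Square nest: cell block (within 10 mm), carrier, cover; long nest: cell block (10 mm), cover; each on the one below, within 9 mm. All upright within 0.06 rad, edges in line within 0.17 rad (quarter turns of square parts, half turns of long ones allowed), released, at rest (all of step 1 and all of step 2 and all of step 3 and all of step 4 and all of step 5 and linear speed of each of square_cells, busbar_carrier, square_cover, long_cells, long_cover below 0.02 m/s); the robot touches nothing.
It fails at once if The tape roll is shifted by more than 30 mm (distance of tape_roll from where it was at the start of the episode above 0.03 m).
It fails at once if The screwdriver is shifted by more than 30 mm (distance of screwdriver from where it was at the start of the episode above 0.03 m).
It fails at once if The jar is shifted by more than 30 mm (distance of jar from where it was at the start of the episode above 0.03 m).
It fails at once if The square cell block is let fall (moving faster than 0.6 m/s while out of the fingers) (contact force between square_cells and the fingers below 0.3 N and linear speed of square_cells above 0.6 m/s).
It fails at once if The long cell block is let fall (moving faster than 0.6 m/s while out of the fingers) (contact force between long_cells and the fingers below 0.3 N and linear speed of long_cells above 0.6 m/s).
It also fails if it takes over 141 s, if anything falls off the work surface, if the arm or the gripper's body presses on something with over 40 N, if the wrist force passes 120 N, or if a joint passes its speed limit or range.

### The arm

A 6-joint arm with a two-finger parallel gripper is mounted at the origin on the work surface. World frame = base frame: x ahead of the robot, y to its left, z up, the work surface at z = 0. Lengths are in m, angles in rad, forces in N, time in s.
With the tool pointing down it reaches from about 0.325 to 1 m from the base axis. Payload 5.1 kg.
Tool frame: the origin (TCP) lies between the finger pads; the fingertips stand 8 mm ahead of it and the grasp point (between the pads) lies 11 mm behind it (env.tip_reach is the distance from the TCP to the fingertips, in m); z points along the fingers, y is the line along which they close (so a half turn about z gives the same grasp; the last joint's range is limited). The gripper opens to 85 mm and grips with 20 to 120 N. Pads are 22 mm wide; open, the fingers measure 114 mm over their backs; the gripper's body (76 mm by 85 mm) begins 54 mm behind the grasp point. The pads swing forward as they close: fully open they stand 13 mm farther back than shut.
Start: joints at [1.074, 0.124, 1.65, -0, 1.367, -0.083], TCP at [0.261, 0.595, 0.239] pointing down, gripper open.
Joint ranges: [-2.61, 2.61], [-1.02, 2.33], [0.03, 2.71], [-1.35, 4.49], [0.32, 2.68], [-2.91, 2.91]. Speed limits (rad/s): [2.57, 2.57, 3.14, 3.14, 3.14, 3.14].

### API

Orientations are given as a 3x3 rotation matrix whose columns are the frame's x, y, z axes.
In Python, from plant import telemetry, optics, job, models, env gives the robot as it stands. The module is installed in compiled form; this text tells all that it offers.
- The arm moves only by the tool move_arm, never from a script. Its argument "plan" is a list of rows, each a list of 3 entries, a list of its own where there are three numbers: the finger opening in m, from 0 to 0.0854, then the shift along the tool's x, y, z in m, then the turn, a rotation vector about the tool's x, y, z in degrees. A call has 1 to 20 rows; each row is the pose to reach, as a shift and turn from the pose commanded when the call began, along the tool's axes at that moment; what a row does not reach only later rows make up. A row lasts 1/10 s, in which the tool goes at most 50 mm and 8.59 degrees, less where a joint would pass 70% of its speed; a pose out of reach is approached as far as the arm can. A call with a gripper value outside its range is refused whole. The fingers move at their own pace and stop on an object; "force" is the grip in N (left out, the last holds). Time passes only in rows, so rows that repeat a pose let the fingers close. It gives the time, the measured TCP pose, the force, the opening and the grip force at its end, in the units of the state.
- telemetry.get_state(): the state, without advancing time (a new reading comes with each control period).
- optics.get_image(name): name is "scene" or "top" or "wrist"; returns a dict with "image" (400x640x3 uint8, blue, green, red), "depth" (400x640 float32, m along the optical axis (not along the pixel's ray), 0 where there is no reading), "fov_y" (degrees; the focal length in pixels is half the picture's height over the tangent of half this angle, whatever the lens; pixels are square), "cx", "cy" (the principal point, pixels), "rvec" (rotation vector, rad) and "tvec" (3), from world to camera coordinates, as OpenCV has them. Camera axes: x right, y down, z forward; pixel columns grow to the right and rows downward; lengths in m; the calibration is good to about 2 mm. A picture is of the moment at which its call begins.
- job.sign_off(): hands the job in; it is judged then, once.
Trained networks look in a picture, given as the dict that the camera call returned (one of the last four; its "shot" number tells which), for a name from the list of things; names that differ only in an ending like _2 or _b are one class to them, and where a whole thing is asked for, a point or a joint stands for the part that bears it (a point fixed in the world has none). Each returns a list of dicts, best first, with "score" (0 to 1); they miss things now and then, are a little off and sometimes report something else, mostly with a low value. They report only what shows in the picture. A call takes as long as a camera call. They do not tell look-alikes from the thing itself.
- models.silhouettes(target, picture): "pixels" (400x640 bool, what is visible of it) and "xy" ([column, row] in pixels, amid what is visible of it).
The state is a dict: "time_s": time; "joint_positions": joint angles; "qvel": joint speeds; "effort": joint torques, N m; "eef_pos": TCP position; "ee_rot": TCP orientation; "ft_force": force on the tool from outside, world axes, zero at the start; "ft_torque": the same for the moment, N m; "grip_width": opening from 0.0 (shut) to 1.0 (fully open); "grasp_force": force on a finger pad.
Only numpy, scipy, OpenCV 4.12 (cv2) and the standard library are available. Lean on these libraries where they do the work, as an engineer would, in place of code of your own. Each camera call takes 0.05 s, during which the arm holds its last target. There are 200 camera calls.

## Working session

There is one attempt and no reset: what is moved stays moved. The work goes in short steps, Python scripts to look and compute and a tool call to move; the robot and the scene stay as the last step left them, time stands still between calls to the robot, and variables do not carry over. Pictures are saved under pics/ and viewed, at most 14 in all, crops included, and the job is handed in when it is done.

Besides the shell and the picture viewer there is one more tool, called after "Call:" as name(argument=value, ...) on one line, values as JSON. move_arm: Moves the arm, as the interface text tells. Its arguments: {"type":"object","properties":{"plan":{"type":"array"},"force":{"type":"number"}},"required":["plan"]}

```bash
mkdir -p pics; cat > h.py <<'E'
import numpy as np, cv2
from plant import telemetry, optics, job, models, env
def K(p):
    f=200/np.tan(np.radians(p["fov_y"])/2); return f,p["cx"],p["cy"]
def cloud(p):
    f,cx,cy=K(p); d=p["depth"].astype(float)
    v,u=np.mgrid[0:400,0:640]
    c=np.stack([(u-cx)/f*d,(v-cy)/f*d,d],-1)
    R=cv2.Rodrigues(np.array(p["rvec"],float))[0]
    w=(c-np.array(p["tvec"]).ravel())@R
    w[d<=0]=np.nan
    return w
def rect(pts):
    (c,s,a)=cv2.minAreaRect((pts[:,:2]*1000).astype(np.float32))
    return np.round(c,1),np.round(s,1),round(a,1)
E
python3 - <<'E'
from h import *
for n in ("top","scene"):
    p=optics.get_image(n); cv2.imwrite(f"pics/{n}0.png",p["image"])
    w=cloud(p)
    if n=="top": np.save("top0.npy",w)
    for t in "square_nest long_nest square_cells long_cells busbar_carrier square_cover long_cover tape_roll screwdriver jar".split():
        for r in models.silhouettes(t,p)[:4]:
            if r["score"]<.2: continue
            q=w[r["pixels"]]; q=q[~np.isnan(q[:,0])]
            if len(q)<10: continue
            zt=np.percentile(q[:,2],95); tp=q[q[:,2]>zt-.006]
            print(n,t,round(r["score"],2),np.round(r["xy"]),"z",round(zt,3),"all",*rect(q),"top",*rect(tp))
print(telemetry.get_state()["ee_rot"],env.tip_reach)
E
```

```text
top square_nest 0.84 [260. 188.] z 0.02 all [607.  163.2] [86.2 80.9] 82.3 top [606.9 160.7] [80.8 80.3] 82.7
top long_nest 0.61 [470. 226.] z 0.02 all [ 481.9 -429.4] [ 63.5 110.4] 63.6 top [ 483.2 -426.9] [ 56.3 110.6] 64.4
top square_cells 0.92 [225. 256.] z 0.069 all [414.9 253.4] [54.8 53.9] 74.2 top [414.2 253.2] [54.2 53.4] 72.6
top long_cells 0.63 [411. 247.] z 0.07 all [ 433.8 -257.2] [87.6 45.5] 34.1 top [ 431.5 -250.2] [81.2 30.2] 32.7
top busbar_carrier 0.92 [170. 244.] z 0.019 all [453.  423.3] [66.4 62.8] 59.7 top [452.  419.2] [56.7 55.9] 58.5
top square_cover 0.72 [317. 193.] z 0.036 all [578.7   2.7] [61.4 60.9] 24.5 top [577.2   3.5] [14.1 35. ] 23.7
top square_cover 0.7 [281. 245.] z 0.037 all [445.3 105.6] [62.8 60.5] 80.6 top [442.8 103.4] [34.8 13.8] 80.7
top square_cover 0.66 [322. 239.] z 0.037 all [459.2 -13. ] [53.6 55.9] 58.3 top [459.9 -11.9] [13.9 35.6] 56.6
top long_cover 0.79 [370. 180.] z 0.037 all [ 625.9 -151.5] [33.8 87.4] 69.1 top [ 625.4 -151. ] [13.4 43.6] 69.6
top tape_roll 0.77 [199. 169.] z 0.022 all [650.7 328.7] [73.1 67.7] 10.8 top [646.8 3
[... 1305 characters left out ...]
7. 256.] z 0.038 all [ 618.7 -145.3] [ 41.3 101.2] 69.5 top [ 623.6 -150. ] [15.3 46.3] 69.7
scene screwdriver 0.73 [395. 244.] z 0.027 all [741.7   9.6] [147.8  43.5] 0.2 top [778.2   0.9] [72.9 23.5] 5.8
scene screwdriver 0.7 [416. 161.] z 0.022 all [646.1 328.8] [66.5 67.9] 79.8 top [645.2 328.5] [66.2 66.6] 58.4
scene jar 0.64 [173. 301.] z 0.021 all [ 472.8 -423.1] [ 60.7 131.5] 64.8 top [ 481.2 -425.8] [ 55.8 112.1] 64.9
scene jar 0.6 [271. 301.] z 0.073 all [ 637.  -295.6] [ 57.6 103.1] 47.8 top [ 655.9 -310.3] [46.3 47.4] 35.0
[[-9.15608814e-01  4.02070268e-01  9.23350206e-07]
 [ 4.02070268e-01  9.15608814e-01  1.71262380e-05]
 [ 6.04052353e-06  1.60521862e-05 -1.00000000e+00]] 0.008
```

View pics/top0.png

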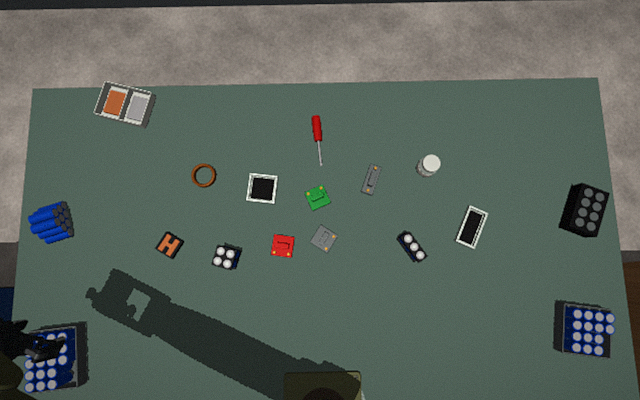

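```bash
python3 -c "
import cv2
i=cv2.imread('pics/top0.png');cv2.imwrite('pics/crop0.png',cv2.resize(i[165:275,255:355],None,fx=5,fy=5,interpolation=2))"
```

```text
(no output)
```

View pics/crop0.png

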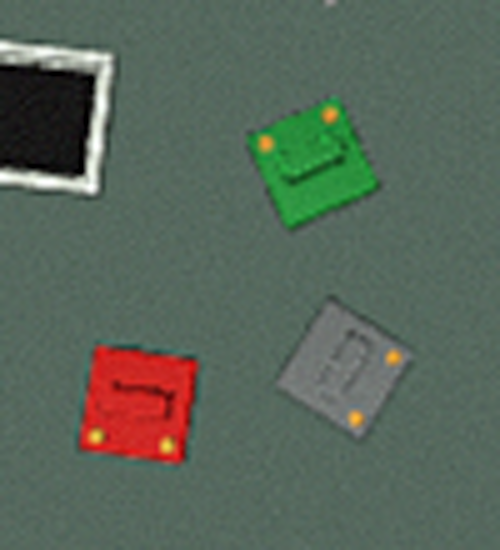

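Three things look like the square cover: green (317,196), red (283,245) and grey (323,238). The crop shows that only (323,238) is grey, so that one is meant. The rest of the top view matches the list: carrier (170,244), square cells (227,256), long cells (411,246), square nest (262,188), long nest (472,227), long cover (371,179).

```bash
cat >> h.py <<'E'
def go(x,y,z,yaw,sym=180):
    """shift (m) and turn about tool z (deg) to TCP x,y,z with closing axis at yaw deg (mod sym)"""
    s=telemetry.get_state(); R=np.array(s["ee_rot"])
    d=R.T@(np.array([x,y,z])-s["eef_pos"]); cur=np.degrees(np.arctan2(R[1,1],R[0,1]))
    a=(yaw-cur+sym/2)%sym-sym/2
    print("shift",np.round(d,4),"turn z",round(-a,1),"t",s["time_s"],"j6",np.round(s["joint_positions"][5],2))
E
python3 -c "
from h import *
go(.414,.2533,.040,72.5,90)"
```

```text
shift [-0.2772 -0.2516  0.1993] turn z -6.2 t 1.1 j6 -0.08
```

Call:
move_arm(plan=[[0.085, [-0.277, -0.252, 0.1], [0, 0, -6.2]], [0.085, [-0.277, -0.252, 0.1], [0, 0, -6.2]], [0.085, [-0.277, -0.252, 0.1], [0, 0, -6.2]], [0.085, [-0.277, -0.252, 0.1], [0, 0, -6.2]], [0.085, [-0.277, -0.252, 0.1], [0, 0, -6.2]], [0.085, [-0.277, -0.252, 0.1], [0, 0, -6.2]], [0.085, [-0.277, -0.252, 0.1], [0, 0, -6.2]], [0.085, [-0.277, -0.252, 0.1], [0, 0, -6.2]], [0.085, [-0.277, -0.252, 0.1], [0, 0, -6.2]], [0.085, [-0.277, -0.252, 0.1], [0, 0, -6.2]], [0.085, [-0.277, -0.252, 0.1], [0, 0, -6.2]], [0.085, [-0.277, -0.252, 0.1], [0, 0, -6.2]]], force=50)

```text
time_s: 2.3
eef_pos: [0.4136, 0.2542, 0.1399]
ee_rot: [[-0.954, 0.299, 0.001], [0.299, 0.954, 0.001], [-0.001, 0.001, -1.0]]
ft_force: [-0.2, -1.0, -0.1]
grip_width: 0.997
grasp_force: 0.0
```

```bash
python3 -c "
from h import *
go(.414,.2533,.040,72.5,90)
p=optics.get_image('wrist');cv2.imwrite('pics/w1.png',p['image'])
w=cloud(p)
for r in models.silhouettes('square_cells',p)[:2]:
  q=w[r['pixels']];q=q[~np.isnan(q[:,0])];tp=q[q[:,2]>np.percentile(q[:,2],95)-.006]
  print(r['score'],r['xy'],np.percentile(q[:,2],95),rect(tp))"
```

```text
shift [-0.0006 -0.0008  0.0999] turn z 0.1 t 2.3 j6 -0.83
0.75 [320.9, 206.6] 0.06692644729095684 (array([413.5, 253.6]), array([54.1, 54.5]), 72.5)
```

View pics/w1.png

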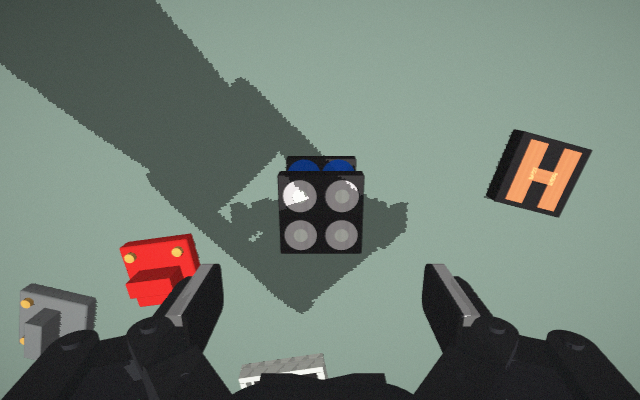

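The wrist view shows the block at (321,212), centred between the fingers and agreeing with the top camera to 1 mm. I'll descend and grip.

Call:
move_arm(plan=[[0.085, [-0.001, -0.001, 0.04], [0, 0, 0]], [0.085, [-0.001, -0.001, 0.07], [0, 0, 0]], [0.085, [-0.001, -0.001, 0.09], [0, 0, 0]], [0.085, [-0.001, -0.001, 0.1], [0, 0, 0]], [0.085, [-0.001, -0.001, 0.1], [0, 0, 0]], [0.04, [-0.001, -0.001, 0.1], [0, 0, 0]], [0.04, [-0.001, -0.001, 0.1], [0, 0, 0]], [0.04, [-0.001, -0.001, 0.1], [0, 0, 0]], [0.04, [-0.001, -0.001, 0.1], [0, 0, 0]], [0.04, [-0.001, -0.001, 0.1], [0, 0, 0]], [0.04, [-0.001, -0.001, 0.1], [0, 0, 0]], [0.04, [-0.001, -0.001, 0.08], [0, 0, 0]], [0.04, [-0.001, -0.001, 0.04], [0, 0, 0]], [0.04, [-0.001, -0.001, 0], [0, 0, 0]], [0.04, [-0.001, -0.001, 0], [0, 0, 0]]], force=50)

```text
time_s: 3.9
eef_pos: [0.4173, 0.2531, 0.1448]
ee_rot: [[-0.954, 0.301, 0.009], [0.301, 0.954, 0.004], [-0.008, 0.007, -1.0]]
ft_force: [0.9, -0.3, -3.4]
grip_width: 0.623
grasp_force: 55.1
```

```bash
python3 -c "
from h import *
go(.606,.1608,.047,83,90)"
```

```text
shift [-0.2069 -0.0319  0.0992] turn z -10.5 t 3.9 j6 -0.83
```

Call:
move_arm(plan=[[0.04, [-0.05, -0.008, 0], [0, 0, -3]], [0.04, [-0.09, -0.015, 0], [0, 0, -6]], [0.04, [-0.13, -0.02, 0], [0, 0, -9]], [0.04, [-0.17, -0.026, 0], [0, 0, -10.5]], [0.04, [-0.2, -0.031, 0], [0, 0, -10.5]], [0.04, [-0.207, -0.032, 0], [0, 0, -10.5]], [0.04, [-0.207, -0.032, 0], [0, 0, -10.5]], [0.04, [-0.207, -0.032, 0], [0, 0, -10.5]], [0.04, [-0.207, -0.032, 0], [0, 0, -10.5]], [0.04, [-0.207, -0.032, 0], [0, 0, -10.5]]])

```text
time_s: 4.9
eef_pos: [0.6011, 0.1596, 0.1391]
ee_rot: [[-0.993, 0.121, -0.001], [0.121, 0.993, -0.0], [0.001, -0.0, -1.0]]
ft_force: [0.4, 0.4, -4.3]
grip_width: 0.621
grasp_force: 54.8
```

```bash
python3 -c "
from h import *
go(.606,.1608,.047,83,90)
p=optics.get_image('wrist');cv2.imwrite('pics/w2.png',p['image'])
w=cloud(p)
for r in models.silhouettes('square_nest',p)[:2]:
  q=w[r['pixels']];q=q[~np.isnan(q[:,0])];q=q[abs(q[:,2]-.018)<.004]
  print(r['score'],r['xy'],rect(q))
for r in models.silhouettes('square_cells',p)[:1]:
  q=w[r['pixels']];q=q[~np.isnan(q[:,0])];print(q.min(0),q.max(0));tp=q[q[:,2]>np.percentile(q[:,2],95)-.006];print(rect(tp))"
```

```text
shift [-0.0048  0.0018  0.0921] turn z 0.1 t 4.9 j6 -1.28
0.88 [324.9, 167.2] (array([579.9, 164. ]), array([80.3, 28.9]), 82.0)
[ 0.56829126  0.07448377 -0.00201477] [0.7740901  0.20814481 0.16662596]
(array([599., 160.]), array([54.2, 55.8]), 83.1)
```

View pics/w2.png

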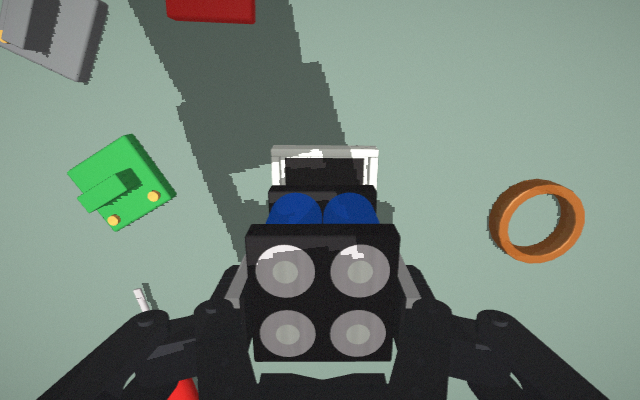

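The held block (top centre at (320,305)) hangs level, and the nest is behind it at (325,165). The block's centre is offset 2 mm from the TCP, so I include that in the placing move.

Call:
move_arm(plan=[[0.04, [-0.0065, 0.0015, 0], [0, 0, 0]], [0.04, [-0.0065, 0.0015, 0.03], [0, 0, 0]], [0.04, [-0.0065, 0.0015, 0.055], [0, 0, 0]], [0.04, [-0.0065, 0.0015, 0.07], [0, 0, 0]], [0.04, [-0.0065, 0.0015, 0.08], [0, 0, 0]], [0.04, [-0.0065, 0.0015, 0.088], [0, 0, 0]], [0.04, [-0.0065, 0.0015, 0.092], [0, 0, 0]], [0.04, [-0.0065, 0.0015, 0.0925], [0, 0, 0]], [0.04, [-0.0065, 0.0015, 0.0925], [0, 0, 0]]])

```text
time_s: 5.95
eef_pos: [0.6095, 0.1598, 0.0478]
ee_rot: [[-0.993, 0.122, 0.002], [0.122, 0.993, 0.0], [-0.002, 0.0, -1.0]]
ft_force: [0.6, 0.4, -5.2]
grip_width: 0.624
grasp_force: 54.9
```

Call:
move_arm(plan=[[0.04, [0.0015, 0.001, 0.0008], [0, 0, 0]], [0.04, [0.0015, 0.001, 0.0015], [0, 0, 0]], [0.04, [0.0015, 0.001, 0.0015], [0, 0, 0]], [0.065, [0.0015, 0.001, 0.0015], [0, 0, 0]], [0.085, [0.0015, 0.001, 0.0015], [0, 0, 0]], [0.085, [0.0015, 0.001, 0.0015], [0, 0, 0]], [0.085, [0.0015, 0.001, 0.0015], [0, 0, 0]], [0.085, [0.0015, 0.001, -0.03], [0, 0, 0]], [0.085, [0.0015, 0.001, -0.08], [0, 0, 0]], [0.085, [0.0015, 0.001, -0.12], [0, 0, 0]], [0.085, [0.0015, 0.001, -0.12], [0, 0, 0]]])

```text
time_s: 7.05
eef_pos: [0.6117, 0.1617, 0.1753]
ee_rot: [[-0.992, 0.122, 0.014], [0.122, 0.993, 0.002], [-0.013, 0.004, -1.0]]
ft_force: [0.9, 0.1, 0.7]
grip_width: 0.995
grasp_force: 0.0
```

```bash
cat >> h.py <<'E'
def look(names,zt=.006,cams=("wrist","top","scene")):
    for c in cams:
        p=optics.get_image(c); w=cloud(p)
        for t in names:
            for r in models.silhouettes(t,p)[:3]:
                q=w[r["pixels"]]; q=q[~np.isnan(q[:,0])]
                if r["score"]<.3 or len(q)<20: continue
                z=np.percentile(q[:,2],95)
                print(c,t,round(r["score"],2),np.round(r["xy"]),"z",round(z,4),*rect(q[q[:,2]>z-zt]))
    return p
E
python3 -c "
from h import *
look(['square_cells','busbar_carrier'])
go(.452,.419,.2,58.5,90)"
```

```text
wrist square_cells 0.6 [320. 183.] z 0.073 [605.7 161.3] [54.1 53.9] 83.3
top busbar_carrier 0.97 [166. 245.] z 0.0193 [451.7 418.4] [55.4 55.5] 57.3
scene square_cells 0.8 [374. 173.] z 0.0755 [606.8 161. ] [54.6 54.3] 83.5
scene busbar_carrier 0.7 [379. 128.] z 0.0206 [524.4 282.8] [ 37.6 369. ] 25.4
scene busbar_carrier 0.57 [176. 301.] z 0.0207 [ 481.7 -426.2] [ 56.1 111.9] 64.7
shift [ 0.1851  0.2375 -0.0345] turn z 24.5 t 7.5 j6 -1.28
```

Call:
move_arm(plan=[[0.085, [0.185, 0.237, -0.02], [0, 0, 25]], [0.085, [0.185, 0.237, -0.02], [0, 0, 25]], [0.085, [0.185, 0.237, -0.02], [0, 0, 25]], [0.085, [0.185, 0.237, -0.02], [0, 0, 25]], [0.085, [0.185, 0.237, -0.02], [0, 0, 25]], [0.085, [0.185, 0.237, 0.04], [0, 0, 25]], [0.085, [0.185, 0.237, 0.04], [0, 0, 25]], [0.085, [0.185, 0.237, 0.04], [0, 0, 25]], [0.085, [0.185, 0.237, 0.04], [0, 0, 25]], [0.085, [0.185, 0.237, 0.04], [0, 0, 25]]])

```text
time_s: 8.5
eef_pos: [0.4539, 0.4184, 0.128]
ee_rot: [[-0.847, 0.531, 0.002], [0.531, 0.847, 0.001], [-0.001, 0.002, -1.0]]
ft_force: [-0.7, -0.2, 0.1]
grip_width: 0.995
grasp_force: 0.0
```

```bash
python3 -c "
from h import *
look(['busbar_carrier'],cams=('wrist',))
go(.452,.419,.009,58,90)"
```

```text
wrist busbar_carrier 0.72 [319. 189.] z 0.0169 [450.7 419.4] [55.9 55.9] 58.0
shift [ 0.0023 -0.0009  0.1194] turn z -0.1 t 8.6 j6 -0.35
```

Call:
move_arm(plan=[[0.085, [0.003, -0.001, 0.045], [0, 0, 0]], [0.085, [0.003, -0.001, 0.08], [0, 0, 0]], [0.085, [0.003, -0.001, 0.1], [0, 0, 0]], [0.085, [0.003, -0.001, 0.112], [0, 0, 0]], [0.085, [0.003, -0.001, 0.118], [0, 0, 0]], [0.085, [0.003, -0.001, 0.118], [0, 0, 0]], [0.07, [0.003, -0.001, 0.118], [0, 0, 0]], [0.06, [0.003, -0.001, 0.118], [0, 0, 0]], [0.045, [0.003, -0.001, 0.118], [0, 0, 0]], [0.045, [0.003, -0.001, 0.118], [0, 0, 0]], [0.045, [0.003, -0.001, 0.118], [0, 0, 0]], [0.045, [0.003, -0.001, 0.118], [0, 0, 0]]], force=30)

```text
time_s: 9.8
eef_pos: [0.4506, 0.4202, 0.0106]
ee_rot: [[-0.848, 0.53, 0.002], [0.53, 0.848, 0.002], [-0.001, 0.003, -1.0]]
ft_force: [0.6, -0.6, 6.3]
grip_width: 0.646
grasp_force: 33.2
```

Call:
move_arm(plan=[[0.045, [0, 0, -0.01], [0, 0, 0]], [0.045, [0, 0, -0.04], [0, 0, 0]], [0.045, [0, 0, -0.09], [0, 0, 0]], [0.045, [0, 0, -0.13], [0, 0, 0]], [0.045, [0, 0, -0.15], [0, 0, 0]], [0.045, [0, 0, -0.15], [0, 0, 0]], [0.045, [0, 0, -0.15], [0, 0, 0]]])

```text
time_s: 10.5
eef_pos: [0.4491, 0.4191, 0.1582]
ee_rot: [[-0.848, 0.53, -0.001], [0.53, 0.848, -0.0], [0.0, -0.001, -1.0]]
ft_force: [0.0, -0.4, -1.4]
grip_width: 0.644
grasp_force: 32.5
```

```bash
python3 -c "
from h import *
look(['busbar_carrier'],cams=('wrist',))
go(.606,.161,.16,83.3,90)"
```

```text
wrist busbar_carrier 0.65 [323. 270.] z 0.1644 [450.2 419.3] [56.2 57.2] 58.0
wrist busbar_carrier 0.64 [343. 366.] z 0.019 [544.5 391.5] [ 54.  209.8] 56.9
shift [-0.2701 -0.1347 -0.0038] turn z -25.3 t 10.6 j6 -0.35
```

Call:
move_arm(plan=[[0.045, [-0.045, -0.022, 0], [0, 0, -5]], [0.045, [-0.09, -0.045, 0], [0, 0, -10]], [0.045, [-0.135, -0.067, 0], [0, 0, -15]], [0.045, [-0.18, -0.09, 0], [0, 0, -20]], [0.045, [-0.225, -0.112, 0], [0, 0, -25.3]], [0.045, [-0.255, -0.127, 0], [0, 0, -25.3]], [0.045, [-0.27, -0.135, 0], [0, 0, -25.3]], [0.045, [-0.27, -0.135, 0], [0, 0, -25.3]], [0.045, [-0.27, -0.135, 0], [0, 0, -25.3]], [0.045, [-0.27, -0.135, 0], [0, 0, -25.3]], [0.045, [-0.27, -0.135, 0], [0, 0, -25.3]], [0.045, [-0.27, -0.135, 0], [0, 0, -25.3]]])

```text
time_s: 11.8
eef_pos: [0.6065, 0.1629, 0.1589]
ee_rot: [[-0.993, 0.115, 0.0], [0.115, 0.993, 0.0], [0.0, 0.0, -1.0]]
ft_force: [-0.2, 0.3, -1.1]
grip_width: 0.646
grasp_force: 32.5
```

```bash
python3 -c "
from h import *
look(['busbar_carrier','square_cells'],cams=('wrist',))
go(.606,.161,.083,83.3,90)"
```

```text
wrist busbar_carrier 0.88 [323. 271.] z 0.165 [607.2 163. ] [56.4 56.9] 83.3
wrist square_cells 0.94 [323. 184.] z 0.0729 [592.5 162.9] [53.9 27.6] 83.7
shift [ 0.0007 -0.0014  0.076 ] turn z 0.0 t 11.95 j6 -1.28
```

Call:
move_arm(plan=[[0.045, [0.001, -0.0016, 0.03], [0, 0, 0]], [0.045, [0.001, -0.0016, 0.05], [0, 0, 0]], [0.045, [0.001, -0.0016, 0.062], [0, 0, 0]], [0.045, [0.001, -0.0016, 0.07], [0, 0, 0]], [0.045, [0.001, -0.0016, 0.075], [0, 0, 0]], [0.045, [0.001, -0.0016, 0.076], [0, 0, 0]], [0.045, [0.001, -0.0016, 0.076], [0, 0, 0]], [0.045, [0.001, -0.0016, 0.076], [0, 0, 0]]])

```text
time_s: 12.75
eef_pos: [0.6065, 0.1605, 0.0838]
ee_rot: [[-0.993, 0.117, 0.002], [0.117, 0.993, 0.0], [-0.002, 0.0, -1.0]]
ft_force: [0.3, -0.0, -0.5]
grip_width: 0.642
grasp_force: 32.5
```

Call:
move_arm(plan=[[0.045, [0, 0.0005, 0.001], [0, 0, 0]], [0.045, [0, 0.0005, 0.0018], [0, 0, 0]], [0.045, [0, 0.0005, 0.0018], [0, 0, 0]], [0.045, [0, 0.0005, 0.0018], [0, 0, 0]], [0.065, [0, 0.0005, 0.0018], [0, 0, 0]], [0.085, [0, 0.0005, 0.0018], [0, 0, 0]], [0.085, [0, 0.0005, 0.0018], [0, 0, 0]], [0.085, [0, 0.0005, -0.03], [0, 0, 0]], [0.085, [0, 0.0005, -0.075], [0, 0, 0]], [0.085, [0, 0.0005, -0.11], [0, 0, 0]], [0.085, [0, 0.0005, -0.11], [0, 0, 0]], [0.085, [0, 0.0005, -0.11], [0, 0, 0]]])

```text
time_s: 13.95
eef_pos: [0.6064, 0.1609, 0.1939]
ee_rot: [[-0.993, 0.117, 0.002], [0.117, 0.993, 0.0], [-0.002, 0.001, -1.0]]
ft_force: [-1.1, 0.1, -0.6]
grip_width: 0.994
grasp_force: 0.0
```

```bash
python3 -c "
from h import *
look(['busbar_carrier','square_cells','square_cover'],cams=('wrist','top','scene'))
go(.46,-.012,.12,56.6,180)"
```

```text
wrist busbar_carrier 0.84 [324. 197.] z 0.0889 [607.3 161.1] [56.1 56.1] 83.4
wrist square_cells 0.86 [322. 152.] z 0.0717 [579.3 163.6] [50.7  1.1] 83.1
wrist square_cells 0.55 [316. 144.] z 0.0186 [605.5 160.6] [80.  79.7] 82.7
wrist square_cover 0.92 [100.  30.] z 0.036 [459.2 -11.7] [15.8 36.1] 57.0
wrist square_cover 0.84 [148. 159.] z 0.036 [576.    3.9] [14.1 36.8] 23.0
wrist square_cover 0.59 [229.  11.] z 0.0149 [462.3 100.1] [58.8 19.4] 83.7
top square_cells 0.6 [270. 189.] z 0.0478 [602.2 135.5] [ 2.8 27.6] 80.9
top square_cover 0.96 [283. 245.] z 0.0363 [442.7 103.4] [35.1 13.8] 80.7
top square_cover 0.79 [319. 198.] z 0.0369 [577.   4.] [14.6 35.5] 20.4
top square_cover 0.7 [323. 239.] z 0.0372 [460.  -11.9] [13.8 35.7] 56.6
scene busbar_carrier 0.89 [371. 165.] z 0.0919 [606.7 161. ] [56.4 57.2] 84.3
scene square_cells 0.55 [376. 179.] z 0.0698 [612.5 144.6] [69.9 35.4] 30.0
scene square_cover 0.73 [292. 198.] z 0.0377 [459.5 -11.4] [14.6 35. ] 56.3
scene square_cover 0.68 [326. 206.] z 0.0379 [574.7   5.8] [14.5 40.4] 24.7
scene square_cover 0.58 [313. 172.] z 0.0379 [441.  103.1] [35.  16.7] 82.6
shift [ 0.1246 -0.1886  0.0727] turn z 26.7 t 14.55 j6 -1.28
```

Call:
move_arm(plan=[[0.045, [0.125, -0.189, 0], [0, 0, 26.7]], [0.045, [0.125, -0.189, 0], [0, 0, 26.7]], [0.045, [0.125, -0.189, 0], [0, 0, 26.7]], [0.045, [0.125, -0.189, 0], [0, 0, 26.7]], [0.045, [0.125, -0.189, 0.04], [0, 0, 26.7]], [0.045, [0.125, -0.189, 0.075], [0, 0, 26.7]], [0.045, [0.125, -0.189, 0.075], [0, 0, 26.7]], [0.045, [0.125, -0.189, 0.075], [0, 0, 26.7]], [0.045, [0.125, -0.189, 0.075], [0, 0, 26.7]], [0.045, [0.125, -0.189, 0.075], [0, 0, 26.7]]])

```text
time_s: 15.55
eef_pos: [0.4615, -0.0121, 0.1202]
ee_rot: [[-0.835, 0.55, 0.004], [0.55, 0.835, -0.001], [-0.004, 0.002, -1.0]]
ft_force: [-0.3, 0.0, 0.5]
grip_width: 0.526
grasp_force: 0.0
```

```bash
python3 -c "
from h import *
look(['square_cover'],cams=('wrist',))
p=optics.get_image('wrist');cv2.imwrite('pics/w3.png',p['image'])
go(.4595,-.0118,.027,56.6,180)"
```

```text
wrist square_cover 0.89 [433. 286.] z 0.0335 [526.2  17.7] [101.5   8.9] 0.3
wrist square_cover 0.72 [320. 193.] z 0.036 [458.6 -12.1] [13.7 36. ] 56.9
wrist square_cover 0.62 [450.  83.] z 0.036 [441.7 103. ] [36.4 14.5] 80.2
shift [ 0.0013 -0.0004  0.0921] turn z 0.0 t 15.7 j6 -1.13
```

View pics/w3.png

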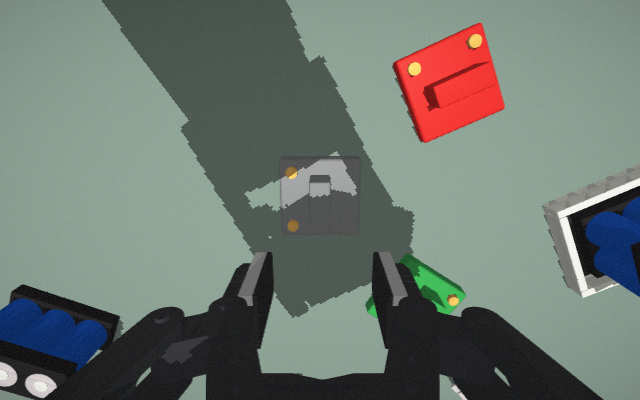

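The grey cover is under the gripper at (320,195), rib along the pads, studs to the left and clear of the fingertips at this height.

Call:
move_arm(plan=[[0.045, [0.002, -0.001, 0.04], [0, 0, 0]], [0.045, [0.002, -0.001, 0.07], [0, 0, 0]], [0.045, [0.002, -0.001, 0.086], [0, 0, 0]], [0.045, [0.002, -0.001, 0.093], [0, 0, 0]], [0.045, [0.002, -0.001, 0.093], [0, 0, 0]], [0.03, [0.002, -0.001, 0.093], [0, 0, 0]], [0.02, [0.002, -0.001, 0.093], [0, 0, 0]], [0.005, [0.002, -0.001, 0.093], [0, 0, 0]], [0.005, [0.002, -0.001, 0.093], [0, 0, 0]], [0.005, [0.002, -0.001, 0.093], [0, 0, 0]], [0.005, [0.002, -0.001, 0.093], [0, 0, 0]], [0.005, [0.002, -0.001, 0.093], [0, 0, 0]]], force=30)

```text
time_s: 16.9
eef_pos: [0.4587, -0.0122, 0.0263]
ee_rot: [[-0.835, 0.551, 0.003], [0.551, 0.835, -0.0], [-0.002, 0.001, -1.0]]
ft_force: [0.7, 0.0, 6.7]
grip_width: 0.153
grasp_force: 30.5
```

```bash
python3 -c "
from h import *
go(.4595,-.0118,.0275,56.6,180)"
```

```text
shift [-0.0005  0.0007 -0.0012] turn z -0.0 t 16.9 j6 -1.13
```

Call:
move_arm(plan=[[0.005, [0, 0, -0.01], [0, 0, 0]], [0.005, [0, 0, -0.04], [0, 0, 0]], [0.005, [0, 0, -0.09], [0, 0, 0]], [0.005, [0, 0, -0.13], [0, 0, 0]], [0.005, [0, 0, -0.15], [0, 0, 0]], [0.005, [0, 0, -0.16], [0, 0, 0]], [0.005, [0, 0, -0.16], [0, 0, 0]], [0.005, [0, 0, -0.16], [0, 0, 0]]])

```text
time_s: 17.7
eef_pos: [0.4564, -0.0119, 0.1832]
ee_rot: [[-0.835, 0.551, -0.003], [0.551, 0.835, 0.0], [0.002, -0.001, -1.0]]
ft_force: [0.3, -0.4, -1.9]
grip_width: 0.153
grasp_force: 29.6
```

```bash
python3 -c "
from h import *
look(['square_cover'],cams=('wrist',),zt=.05)
go(.6065,.161,.186,83.3,180)"
```

```text
wrist square_cover 0.79 [408. 265.] z 0.036 [ 5.489e+02 -4.000e-01] [126.6  61.3] 13.5
wrist square_cover 0.69 [425.  90.] z 0.036 [443.6 105.3] [63.4 60.9] 80.8
wrist square_cover 0.64 [324. 236.] z 0.1931 [452.3  -8.4] [58.2 48. ] 56.7
shift [-0.0303  0.2271 -0.0039] turn z -26.7 t 17.8 j6 -1.13
```

Call:
move_arm(plan=[[0.005, [-0.006, 0.045, 0], [0, 0, -6]], [0.005, [-0.012, 0.09, 0], [0, 0, -12]], [0.005, [-0.018, 0.135, 0], [0, 0, -18]], [0.005, [-0.024, 0.18, 0], [0, 0, -24]], [0.005, [-0.028, 0.21, 0], [0, 0, -26.7]], [0.005, [-0.03, 0.222, 0], [0, 0, -26.7]], [0.005, [-0.03, 0.227, 0], [0, 0, -26.7]], [0.005, [-0.03, 0.227, 0], [0, 0, -26.7]], [0.005, [-0.03, 0.227, 0], [0, 0, -26.7]], [0.005, [-0.03, 0.227, 0], [0, 0, -26.7]]])

```text
time_s: 18.8
eef_pos: [0.6069, 0.1599, 0.1848]
ee_rot: [[-0.993, 0.118, -0.0], [0.118, 0.993, -0.0], [0.0, -0.0, -1.0]]
ft_force: [-0.2, -0.6, 0.1]
grip_width: 0.154
grasp_force: 29.7
```

```bash
python3 -c "
from h import *
p=look(['square_cover'],cams=('wrist',),zt=.05)
cv2.imwrite('pics/w4.png',p['image'])
w=cloud(p);q=w.reshape(-1,3);q=q[(np.hypot(q[:,0]-.6065,q[:,1]-.161)<.06)&(q[:,2]>.145)&(q[:,2]<.1755)];print(rect(q),len(q),np.percentile(q[:,2],[5,50,95]))
go(.6065,.161,.116,83.3,180)"
```

```text
wrist square_cover 0.86 [147. 162.] z 0.036 [576.7  -0.6] [61.2 67.9] 23.3
wrist square_cover 0.85 [323. 236.] z 0.1946 [601.7 160.7] [58.2 47.9] 82.9
wrist square_cover 0.69 [227.  10.] z 0.0148 [463.2  98.1] [64.1 19.3] 86.1
(array([602.1, 160.7]), array([58.2, 48.7]), 82.9) 7085 [0.16538648 0.17205086 0.1732249 ]
shift [0.0007 0.0008 0.0691] turn z -0.1 t 18.9 j6 -1.28
```

View pics/w4.png

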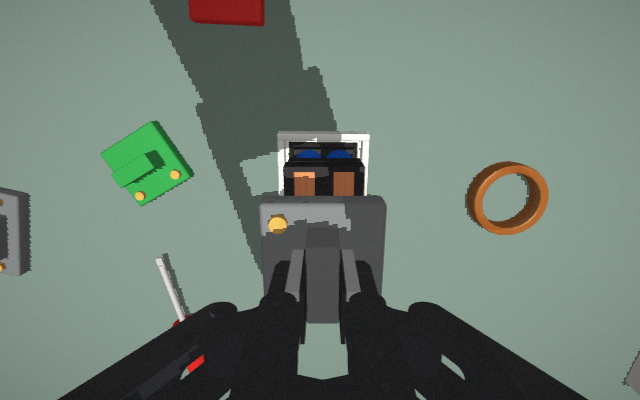

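The held cover (324,250) is level and lines up with the carrier behind it at (324,180). Its near edge puts the plate centre at x≈0.607, over the stack.

Call:
move_arm(plan=[[0.005, [0.0005, 0.001, 0.03], [0, 0, 0]], [0.005, [0.0005, 0.001, 0.05], [0, 0, 0]], [0.005, [0.0005, 0.001, 0.06], [0, 0, 0]], [0.005, [0.0005, 0.001, 0.066], [0, 0, 0]], [0.005, [0.0005, 0.001, 0.068], [0, 0, 0]], [0.005, [0.0005, 0.001, 0.068], [0, 0, 0]], [0.005, [0.0005, 0.001, 0.068], [0, 0, 0]]])

```text
time_s: 19.6
eef_pos: [0.6078, 0.1621, 0.1181]
ee_rot: [[-0.993, 0.117, 0.002], [0.117, 0.993, 0.0], [-0.002, 0.001, -1.0]]
ft_force: [0.3, -0.0, -1.0]
grip_width: 0.158
grasp_force: 29.7
```

Call:
move_arm(plan=[[0.005, [0.001, -0.001, 0.0015], [0, 0, 0]], [0.005, [0.001, -0.001, 0.003], [0, 0, 0]], [0.005, [0.001, -0.001, 0.003], [0, 0, 0]], [0.005, [0.001, -0.001, 0.003], [0, 0, 0]], [0.025, [0.001, -0.001, 0.003], [0, 0, 0]], [0.04, [0.001, -0.001, 0.003], [0, 0, 0]], [0.04, [0.001, -0.001, 0.003], [0, 0, 0]], [0.04, [0.001, -0.001, -0.03], [0, 0, 0]], [0.04, [0.001, -0.001, -0.07], [0, 0, 0]], [0.04, [0.001, -0.001, -0.1], [0, 0, 0]], [0.04, [0.001, -0.001, -0.1], [0, 0, 0]]])

```text
time_s: 20.7
eef_pos: [0.6089, 0.1617, 0.2235]
ee_rot: [[-0.993, 0.117, 0.011], [0.117, 0.993, 0.002], [-0.01, 0.003, -1.0]]
ft_force: [-0.1, -1.2, 0.4]
grip_width: 0.472
grasp_force: 0.0
```

```bash
python3 -c "
from h import *
p=look(['square_cover','busbar_carrier','long_cells','long_nest'],cams=('wrist','top','scene'))
go(.431,-.2500,.040,122.6,180)
go(.431,-.2500,.2,122.6,180)"
```

```text
wrist square_cover 0.93 [237.  12.] z 0.0149 [460.4 100.2] [58.4 21.4] 81.5
wrist square_cover 0.91 [321. 185.] z 0.124 [606.6 161.1] [13.4 36.3] 83.6
wrist square_cover 0.59 [160. 150.] z 0.0359 [575.9   4. ] [14.1 36.9] 23.0
wrist long_nest 0.35 [322. 141.] z 0.0715 [579.4 164.2] [50.6  1.1] 83.2
top square_cover 0.82 [282. 244.] z 0.0366 [442.8 103.5] [35.1 13.8] 80.8
top square_cover 0.72 [319. 193.] z 0.0367 [576.8   3.9] [14.6 36. ] 23.5
top square_cover 0.43 [265. 185.] z 0.1053 [599.3 138.1] [10.7 34.9] 88.7
top long_cells 0.88 [410. 246.] z 0.0693 [ 433.2 -249.7] [77.9 30.9] 35.0
top long_nest 0.58 [469. 226.] z 0.02 [ 482.4 -426.6] [ 57.3 107.9] 64.9
scene square_cover 0.6 [376. 158.] z 0.1256 [607.3 161. ] [15.8 32.6] 89.5
scene square_cover 0.6 [327. 210.] z 0.0376 [575.    5.1] [13.6 36.6] 23.2
scene square_cover 0.59 [316. 172.] z 0.0385 [438.7 103. ] [36.4 19.2] 79.6
scene busbar_carrier 0.41 [370. 170.] z 0.0914 [619. 145.] [72.4 35.5] 39.3
scene long_cells 0.65 [215. 235.] z 0.0692 [ 430.5 -249. ] [81.8 32.3] 32.0
scene long_nest 0.72 [175. 303.] z 0.0203 [ 481.7 -426.5] [ 55.6 112.4] 64.9
shift [ 0.1257 -0.4288  0.1768] turn z -39.3 t 21.45 j6 -1.28
shift [ 0.1258 -0.4288  0.0168] turn z -39.3 t 21.45 j6 -1.28
```

The square module checks out: rib top at z = 0.124, centre within 1 mm. For the long block I take the +140.7° turn, to keep joint 6 mid-range.

Call:
move_arm(plan=[[0.085, [0.015, -0.05, 0], [0, 0, 8]], [0.085, [0.03, -0.1, 0], [0, 0, 16]], [0.085, [0.044, -0.15, 0], [0, 0, 24]], [0.085, [0.059, -0.2, 0], [0, 0, 32]], [0.085, [0.073, -0.25, 0], [0, 0, 40]], [0.085, [0.088, -0.3, 0], [0, 0, 48]], [0.085, [0.102, -0.35, 0], [0, 0, 56]], [0.085, [0.117, -0.4, 0], [0, 0, 64]], [0.085, [0.126, -0.428, 0], [0, 0, 72]], [0.085, [0.126, -0.428, 0.02], [0, 0, 80]], [0.085, [0.126, -0.428, 0.04], [0, 0, 88]], [0.085, [0.126, -0.428, 0.06], [0, 0, 96]], [0.085, [0.126, -0.428, 0.07], [0, 0, 104]], [0.085, [0.126, -0.428, 0.07], [0, 0, 112]], [0.085, [0.126, -0.428, 0.07], [0, 0, 120]], [0.085, [0.126, -0.428, 0.07], [0, 0, 128]], [0.085, [0.126, -0.428, 0.07], [0, 0, 136]], [0.085, [0.126, -0.428, 0.07], [0, 0, 140.7]], [0.085, [0.126, -0.428, 0.07], [0, 0, 140.7]], [0.085, [0.126, -0.428, 0.07], [0, 0, 140.7]]])

```text
time_s: 23.45
eef_pos: [0.4309, -0.2493, 0.147]
ee_rot: [[0.842, 0.54, 0.0], [0.54, -0.842, -0.0], [0.0, 0.0, -1.0]]
ft_force: [-0.2, 0.6, -0.6]
grip_width: 0.992
grasp_force: 0.0
```

```bash
python3 -c "
from h import *
p=look(['long_cells'],cams=('wrist',))
cv2.imwrite('pics/w5.png',p['image'])
go(.431,-.2500,.040,122.6,180)"
```

```text
wrist long_cells 0.8 [326. 207.] z 0.0669 [ 430.6 -251.3] [82.3 29.9] 33.9
shift [-0.0003  0.0007  0.1069] turn z 0.1 t 23.55 j6 0.37
```

View pics/w5.png

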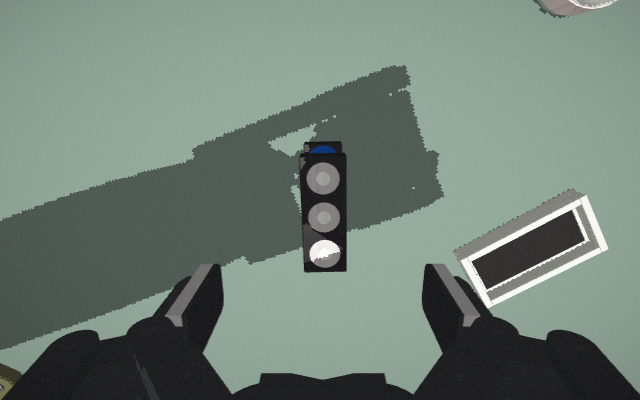

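The long block (324,212) is between the fingers with its narrow side across them; the long nest is at (532,248).

Call:
move_arm(plan=[[0.07, [-0.001, 0.001, 0.04], [0, 0, -1]], [0.07, [-0.001, 0.001, 0.07], [0, 0, -1]], [0.07, [-0.001, 0.001, 0.095], [0, 0, -1]], [0.07, [-0.001, 0.001, 0.107], [0, 0, -1]], [0.07, [-0.001, 0.001, 0.107], [0, 0, -1]], [0.05, [-0.001, 0.001, 0.107], [0, 0, -1]], [0.035, [-0.001, 0.001, 0.107], [0, 0, -1]], [0.015, [-0.001, 0.001, 0.107], [0, 0, -1]], [0.015, [-0.001, 0.001, 0.107], [0, 0, -1]], [0.015, [-0.001, 0.001, 0.107], [0, 0, -1]], [0.015, [-0.001, 0.001, 0.107], [0, 0, -1]], [0.015, [-0.001, 0.001, 0.107], [0, 0, -1]], [0.015, [-0.001, 0.001, 0.085], [0, 0, -1]], [0.015, [-0.001, 0.001, 0.045], [0, 0, -1]], [0.015, [-0.001, 0.001, 0.01], [0, 0, -1]], [0.015, [-0.001, 0.001, 0], [0, 0, -1]], [0.015, [-0.001, 0.001, 0], [0, 0, -1]], [0.015, [-0.001, 0.001, 0], [0, 0, -1]]], force=50)

```text
time_s: 25.35
eef_pos: [0.4295, -0.2498, 0.1447]
ee_rot: [[0.833, 0.553, -0.003], [0.553, -0.833, 0.002], [-0.001, -0.003, -1.0]]
ft_force: [0.5, -0.0, -3.8]
grip_width: 0.344
grasp_force: 50.5
```

```bash
python3 -c "
from h import *
p=look(['long_cells'],cams=('wrist',))
go(.482,-.4265,.147,64.7,180)"
```

```text
wrist long_cells 0.6 [325. 272.] z 0.1698 [ 434.1 -247.9] [71.4 30.2] 33.7
shift [-0.0538  0.1766 -0.0038] turn z 58.9 t 25.45 j6 0.35
```

Call:
move_arm(plan=[[0.015, [-0.013, 0.044, 0], [0, 0, 8]], [0.015, [-0.027, 0.088, 0], [0, 0, 16]], [0.015, [-0.04, 0.13, 0], [0, 0, 24]], [0.015, [-0.05, 0.165, 0], [0, 0, 32]], [0.015, [-0.054, 0.177, 0], [0, 0, 40]], [0.015, [-0.054, 0.177, 0], [0, 0, 48]], [0.015, [-0.054, 0.177, 0], [0, 0, 55]], [0.015, [-0.054, 0.177, 0], [0, 0, 58.9]], [0.015, [-0.054, 0.177, 0], [0, 0, 58.9]], [0.015, [-0.054, 0.177, 0], [0, 0, 58.9]], [0.015, [-0.054, 0.177, 0], [0, 0, 58.9]]])

```text
time_s: 26.55
eef_pos: [0.4832, -0.4276, 0.1458]
ee_rot: [[0.904, -0.427, -0.001], [-0.427, -0.904, 0.001], [-0.001, -0.001, -1.0]]
ft_force: [-0.3, -0.9, -3.2]
grip_width: 0.345
grasp_force: 51.0
```

```bash
python3 -c "
from h import *
p=look(['long_cells','long_nest'],cams=('wrist',))
cv2.imwrite('pics/w6.png',p['image'])
w=cloud(p).reshape(-1,3);q=w[(abs(w[:,2]-.018)<.003)&(np.hypot(w[:,0]-.482,w[:,1]+.4265)<.075)];print(len(q),rect(q))
go(.482,-.4265,.047,64.7,180)"
```

```text
wrist long_cells 0.74 [324. 271.] z 0.1709 [ 488.  -429.6] [30.1 71.1] 64.9
wrist long_nest 0.64 [327. 148.] z 0.0183 [ 505.4 -439.1] [56.  59.7] 64.8
1528 (array([ 505.3, -439.1]), array([56.1, 59.5]), 64.8)
shift [-0.0019 -0.0006  0.0996] turn z 0.0 t 26.7 j6 1.2
```

View pics/w6.png

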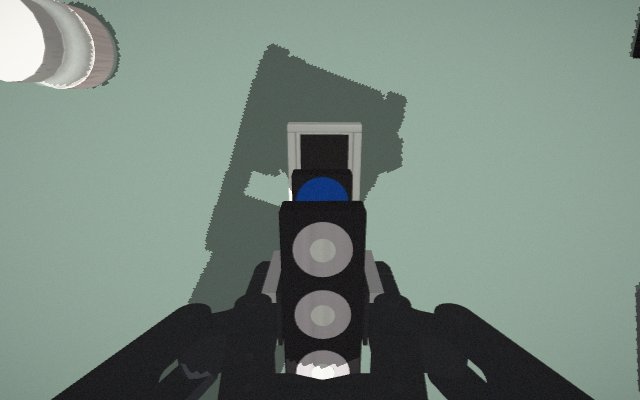

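The block (322,290) hangs level and in line with the long nest (324,150); the offsets come out under 1 mm. I'll lower it.

Call:
move_arm(plan=[[0.015, [-0.001, 0, 0.04], [0, 0, 0]], [0.015, [-0.001, 0, 0.065], [0, 0, 0]], [0.015, [-0.001, 0, 0.08], [0, 0, 0]], [0.015, [-0.001, 0, 0.09], [0, 0, 0]], [0.015, [-0.001, 0, 0.095], [0, 0, 0]], [0.015, [-0.001, 0, 0.0965], [0, 0, 0]], [0.015, [-0.001, 0, 0.0965], [0, 0, 0]], [0.015, [-0.001, 0, 0.0965], [0, 0, 0]]])

```text
time_s: 27.5
eef_pos: [0.4832, -0.4282, 0.0517]
ee_rot: [[0.904, -0.427, 0.002], [-0.427, -0.904, -0.002], [0.002, 0.001, -1.0]]
ft_force: [0.3, -0.4, -3.8]
grip_width: 0.347
grasp_force: 50.9
```

Call:
move_arm(plan=[[0.015, [-0.001, -0.0005, 0.002], [0, 0, 0]], [0.015, [-0.001, -0.0005, 0.0038], [0, 0, 0]], [0.015, [-0.001, -0.0005, 0.0038], [0, 0, 0]], [0.015, [-0.001, -0.0005, 0.0038], [0, 0, 0]]])

```text
time_s: 27.9
eef_pos: [0.4823, -0.427, 0.0476]
ee_rot: [[0.904, -0.427, 0.001], [-0.427, -0.904, -0.001], [0.001, 0.0, -1.0]]
ft_force: [-1.0, 2.2, 4.6]
grip_width: 0.343
grasp_force: 51.8
```

Contact (force went positive), so I release and rise.

Call:
move_arm(plan=[[0.04, [0, 0, 0], [0, 0, 0]], [0.06, [0, 0, 0], [0, 0, 0]], [0.06, [0, 0, 0], [0, 0, 0]], [0.06, [0, 0, 0], [0, 0, 0]], [0.06, [0, 0, -0.03], [0, 0, 0]], [0.06, [0, 0, -0.08], [0, 0, 0]], [0.06, [0, 0, -0.13], [0, 0, 0]], [0.06, [0, 0, -0.14], [0, 0, 0]], [0.06, [0, 0, -0.14], [0, 0, 0]]])

```text
time_s: 28.8
eef_pos: [0.4832, -0.428, 0.1903]
ee_rot: [[0.904, -0.428, 0.005], [-0.427, -0.904, -0.005], [0.006, 0.002, -1.0]]
ft_force: [-0.4, -0.4, -0.2]
grip_width: 0.701
grasp_force: 0.0
```

```bash
python3 -c "
from h import *
p=look(['long_cells','long_nest','long_cover'])
go(.625,-.1507,.12,69.6,180)"
```

```text
wrist long_cells 0.76 [323. 193.] z 0.073 [ 482.3 -426.5] [30.1 81.4] 64.9
wrist long_nest 0.73 [343. 155.] z 0.0187 [ 482.8 -428.3] [ 56.1 109.4] 64.6
wrist long_cover 0.95 [  7. 189.] z 0.0144 [ 605.2 -162.7] [16.6 58.2] 53.1
top long_cells 0.78 [472. 231.] z 0.0753 [ 475.4 -417.4] [57.2 62.8] 38.1
top long_cells 0.48 [273. 197.] z 0.0208 [606.  160.5] [79.3 79.1] 82.9
top long_nest 0.66 [460. 226.] z 0.0207 [ 483.8 -426.2] [ 56.2 110.8] 65.7
top long_cover 0.72 [370. 178.] z 0.0377 [ 625.2 -150.9] [13.5 43.8] 69.3
scene long_cells 0.86 [169. 295.] z 0.0756 [ 481.  -423.9] [29.6 84.5] 65.6
scene long_nest 0.9 [181. 317.] z 0.021 [ 483.1 -426.1] [ 55.1 110. ] 64.0
scene long_cover 0.68 [306. 260.] z 0.0382 [ 623.9 -150.6] [14.7 45.4] 68.9
shift [ 0.0116 -0.3106  0.0662] turn z -4.9 t 29.4 j6 1.2
```

Call:
move_arm(plan=[[0.04, [0.002, -0.05, 0], [0, 0, -4.9]], [0.04, [0.004, -0.1, 0], [0, 0, -4.9]], [0.04, [0.006, -0.15, 0], [0, 0, -4.9]], [0.04, [0.008, -0.2, 0], [0, 0, -4.9]], [0.04, [0.01, -0.25, 0], [0, 0, -4.9]], [0.04, [0.012, -0.3, 0.02], [0, 0, -4.9]], [0.04, [0.012, -0.311, 0.06], [0, 0, -4.9]], [0.04, [0.012, -0.311, 0.066], [0, 0, -4.9]], [0.04, [0.012, -0.311, 0.066], [0, 0, -4.9]], [0.04, [0.012, -0.311, 0.066], [0, 0, -4.9]], [0.04, [0.012, -0.311, 0.066], [0, 0, -4.9]]], force=30)

```text
time_s: 30.5
eef_pos: [0.6267, -0.1523, 0.123]
ee_rot: [[0.937, -0.35, 0.004], [-0.35, -0.937, -0.001], [0.004, 0.0, -1.0]]
ft_force: [-0.3, -0.2, 0.0]
grip_width: 0.469
grasp_force: 0.0
```

```bash
python3 -c "
from h import *
p=look(['long_cover'],cams=('wrist',))
look(['long_cover'],cams=('wrist',),zt=.1)
go(.6245,-.1507,.0265,69.4,180)"
```

```text
wrist long_cover 0.67 [321. 197.] z 0.0362 [ 624.8 -152.3] [14.  44.8] 70.0
wrist long_cover 0.91 [325. 196.] z 0.0362 [ 625.  -152.6] [37.5 86.5] 68.8
shift [-0.002  -0.0002  0.0954] turn z 0.1 t 30.7 j6 1.61
```

Call:
move_arm(plan=[[0.04, [-0.0015, 0.001, 0.04], [0, 0, 0]], [0.04, [-0.0015, 0.001, 0.07], [0, 0, 0]], [0.04, [-0.0015, 0.001, 0.088], [0, 0, 0]], [0.04, [-0.0015, 0.001, 0.0955], [0, 0, 0]], [0.04, [-0.0015, 0.001, 0.0955], [0, 0, 0]], [0.03, [-0.0015, 0.001, 0.0955], [0, 0, 0]], [0.02, [-0.0015, 0.001, 0.0955], [0, 0, 0]], [0.005, [-0.0015, 0.001, 0.0955], [0, 0, 0]], [0.005, [-0.0015, 0.001, 0.0955], [0, 0, 0]], [0.005, [-0.0015, 0.001, 0.0955], [0, 0, 0]], [0.005, [-0.0015, 0.001, 0.0955], [0, 0, 0]], [0.005, [-0.0015, 0.001, 0.085], [0, 0, 0]], [0.005, [-0.0015, 0.001, 0.05], [0, 0, 0]], [0.005, [-0.0015, 0.001, 0], [0, 0, 0]], [0.005, [-0.0015, 0.001, -0.04], [0, 0, 0]], [0.005, [-0.0015, 0.001, -0.06], [0, 0, 0]], [0.005, [-0.0015, 0.001, -0.06], [0, 0, 0]], [0.005, [-0.0015, 0.001, -0.06], [0, 0, 0]]], force=30)

```text
time_s: 32.5
eef_pos: [0.6234, -0.1508, 0.18]
ee_rot: [[0.937, -0.349, -0.001], [-0.349, -0.937, 0.0], [-0.001, 0.0, -1.0]]
ft_force: [0.5, 0.2, -1.4]
grip_width: 0.154
grasp_force: 29.4
```

```bash
python3 -c "
from h import *
p=look(['long_cover'],cams=('wrist',),zt=.05)
go(.4823,-.4265,.18,64.9,180)"
```

```text
wrist long_cover 0.84 [321. 229.] z 0.1891 [ 623.5 -150.7] [34.  86.3] 69.7
shift [-0.0351  0.3075 -0.0021] turn z 4.7 t 32.6 j6 1.61
```

Call:
move_arm(plan=[[0.005, [-0.006, 0.045, 0], [0, 0, 1]], [0.005, [-0.011, 0.09, 0], [0, 0, 2]], [0.005, [-0.016, 0.135, 0], [0, 0, 3]], [0.005, [-0.021, 0.18, 0], [0, 0, 4]], [0.005, [-0.026, 0.225, 0], [0, 0, 4.7]], [0.005, [-0.031, 0.27, 0], [0, 0, 4.7]], [0.005, [-0.034, 0.295, 0], [0, 0, 4.7]], [0.005, [-0.035, 0.307, 0], [0, 0, 4.7]], [0.005, [-0.035, 0.307, 0], [0, 0, 4.7]], [0.005, [-0.035, 0.307, 0], [0, 0, 4.7]], [0.005, [-0.035, 0.307, 0], [0, 0, 4.7]]])

```text
time_s: 33.7
eef_pos: [0.4847, -0.4251, 0.18]
ee_rot: [[0.906, -0.423, -0.0], [-0.423, -0.906, 0.001], [-0.001, -0.001, -1.0]]
ft_force: [0.2, 0.2, -0.4]
grip_width: 0.151
grasp_force: 29.5
```

```bash
python3 -c "
from h import *
p=look(['long_cover'],cams=('wrist',),zt=.05)
cv2.imwrite('pics/w7.png',p['image'])
w=cloud(p).reshape(-1,3);q=w[(abs(w[:,2]-.167)<.009)&(np.hypot(w[:,0]-.482,w[:,1]+.4265)<.05)];print(np.percentile(q[:,2],[5,50,90]))
go(.4823,-.4267,.1,64.9,180)"
```

```text
wrist long_cover 0.98 [321. 228.] z 0.1892 [ 484.9 -424.8] [33.9 86.2] 64.9
[0.16437773 0.16645634 0.16836753]
shift [-0.0017  0.0024  0.0804] turn z 0.1 t 33.8 j6 1.2
```

View pics/w7.png

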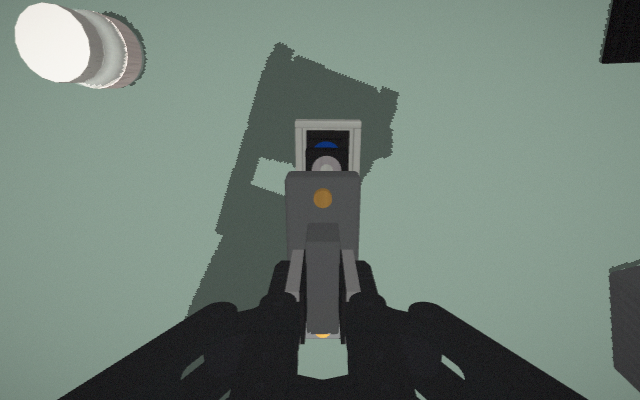

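The held cover (323,240) is level and in line with the block behind it at (325,160). I'll lower it with a 2–3 mm correction.

Call:
move_arm(plan=[[0.005, [-0.002, 0.002, 0.03], [0, 0, 0]], [0.005, [-0.002, 0.002, 0.055], [0, 0, 0]], [0.005, [-0.002, 0.002, 0.068], [0, 0, 0]], [0.005, [-0.002, 0.002, 0.076], [0, 0, 0]], [0.005, [-0.002, 0.002, 0.078], [0, 0, 0]], [0.005, [-0.002, 0.002, 0.078], [0, 0, 0]], [0.005, [-0.002, 0.002, 0.078], [0, 0, 0]]])

```text
time_s: 34.5
eef_pos: [0.4821, -0.4281, 0.104]
ee_rot: [[0.906, -0.424, 0.002], [-0.424, -0.906, -0.002], [0.002, 0.001, -1.0]]
ft_force: [-0.1, -0.2, -0.5]
grip_width: 0.15
grasp_force: 29.5
```

Call:
move_arm(plan=[[0.005, [0, -0.001, 0.002], [0, 0, 0]], [0.005, [0, -0.001, 0.0035], [0, 0, 0]], [0.005, [0, -0.001, 0.004], [0, 0, 0]], [0.005, [0, -0.001, 0.004], [0, 0, 0]]])

```text
time_s: 34.9
eef_pos: [0.482, -0.4267, 0.099]
ee_rot: [[0.905, -0.424, 0.0], [-0.424, -0.905, -0.0], [0.0, 0.0, -1.0]]
ft_force: [-0.9, 1.2, 2.4]
grip_width: 0.156
grasp_force: 29.8
```

Contact as expected at z = 0.099, so I release and rise.

Call:
move_arm(plan=[[0.025, [0, 0, 0], [0, 0, 0]], [0.04, [0, 0, 0], [0, 0, 0]], [0.04, [0, 0, 0], [0, 0, 0]], [0.04, [0, 0, 0], [0, 0, 0]], [0.04, [0, 0, -0.03], [0, 0, 0]], [0.04, [0, 0, -0.08], [0, 0, 0]], [0.04, [0, 0, -0.12], [0, 0, 0]], [0.04, [0, 0, -0.12], [0, 0, 0]], [0.04, [0, 0, -0.12], [0, 0, 0]], [0.04, [0, 0, -0.12], [0, 0, 0]]])

```text
time_s: 35.9
eef_pos: [0.4812, -0.4259, 0.2166]
ee_rot: [[0.905, -0.424, -0.002], [-0.424, -0.905, 0.002], [-0.003, -0.001, -1.0]]
ft_force: [0.0, -0.1, 0.5]
grip_width: 0.47
grasp_force: 0.0
```

```bash
python3 -c "
from h import *
p=look(['long_cover','long_cells','square_cover','tape_roll','jar','screwdriver'])
look(['long_cover'],cams=('wrist',),zt=.026)
cv2.imwrite('pics/end.png',p['image'])"
```

```text
wrist long_cover 0.8 [324. 186.] z 0.1082 [ 482.  -426.1] [13.6 44.5] 65.3
wrist long_cells 0.45 [325. 134.] z 0.0336 [ 517.1 -442.8] [11.   1.3] 64.8
wrist jar 0.75 [105.  44.] z 0.0707 [ 655.6 -312.2] [47.2 47.5] 32.7
top long_cover 0.76 [479. 224.] z 0.109 [ 482.7 -425.3] [14.4 44.4] 63.7
top long_cells 0.59 [466. 227.] z 0.0694 [ 480.2 -406.5] [ 5.3 66.6] 66.8
top square_cover 0.88 [319. 194.] z 0.0373 [577.    3.8] [14.4 36.1] 22.8
top square_cover 0.86 [255. 180.] z 0.1243 [607.  161.4] [14.  34.8] 83.7
top square_cover 0.58 [280. 244.] z 0.0371 [442.8 103.7] [35.  13.8] 80.7
top tape_roll 0.71 [208. 170.] z 0.0221 [647.8 325.4] [64.2 59.9] 43.4
top jar 0.78 [428. 164.] z 0.0731 [ 656.4 -310.3] [45.8 45.6] 69.9
top screwdriver 0.53 [316. 128.] z 0.0279 [778.4   2.2] [73.  20.8] 3.0
scene long_cover 0.58 [167. 283.] z 0.11 [ 480.1 -424.1] [13.8 46. ] 64.7
scene long_cover 0.32 [269. 302.] z 0.0727 [ 655.5 -310.2] [47.4 46.3] 22.9
scene long_cells 0.87 [174. 308.] z 0.0679 [ 518.1 -440.5] [25.1  4.4] 65.9
scene square_cover 0.96 [326. 208.] z 0.0382 [575.5   4.3] [14.2 38.8] 23.5
scene square_cover 0.95 [377. 161.] z 0.1258 [606.7 162. ] [17.7 36.2] 89.5
scene square_cover 0.77 [313. 170.] z 0.0378 [441. 104.] [39.2 17.7] 82.8
scene tape_roll 0.71 [414. 160.] z 0.0227 [645.2 328. ] [65.7 66.9] 2.6
scene jar 0.69 [270. 302.] z 0.0727 [ 655.3 -309.9] [47.5 46.4] 25.4
scene screwdriver 0.72 [396. 243.] z 0.0279 [7.791e+02 6.000e-01] [72.  19.9] 4.8
wrist long_cover 0.85 [321. 188.] z 0.1081 [ 482.2 -426.5] [34.  85.6] 65.0
```

View pics/end.png

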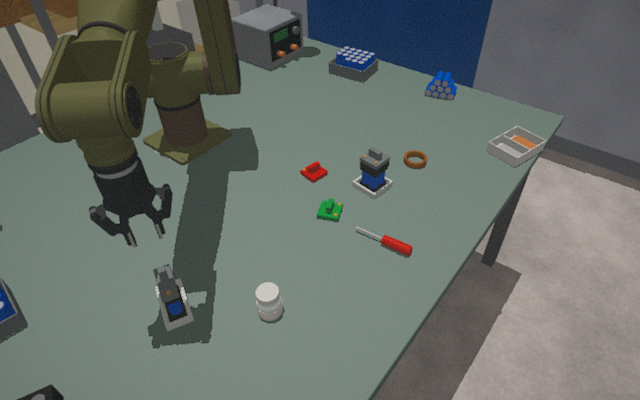

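Both modules stand stacked and upright, square at (374,175) and long at (172,300). The tape roll (415,160), screwdriver (385,240) and jar (269,302) have not moved, and the gripper is clear.

```bash
python3 -c "
from h import *
print(job.sign_off())"
```

```text
the job is handed in; nothing more can be done
None
```

Both modules are built in the required order and the job is handed in at about 36 s; the final camera check showed both stacks upright and centred within about 2 mm and the tape roll, screwdriver and jar unmoved, but sign-off returned no verdict.

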